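# Free the sagging gate bolt of the globe drying stall and hold the gate ajar

### The job

The sprung gate of the wooden drying stall must be held ajar so that air reaches the wet globe. Its barrel bolt sags behind the bent-up lip of the brass keeper: grip the bolt's upright red tab, lift the bolt over the lip while drawing it back towards the gate's hinge side, then pull the gate open about 5 cm at its free edge. Finish while still gripping the tab and holding the gate there; never swing it wide open, and do not disturb the loose jar, pot and cup.

Things in the scene. Friction and masses are not known exactly. Their poses are not given: they have to be found in the camera images.
- stall: fixed slatted light-wood stall, 270 x 290 mm footprint, 118 mm high, with a 210 mm globe on a foam pad in it (the globe's top is 224 mm above the table and its axis 8 mm behind the stall's centre; its front is 26 mm behind the gate). Origin under the stall's centre on the table; x points from the gate side to the back, y towards the gate's hinge side, z up. The gate closes its front, in the plane x = -130 mm
- tab_grip (a point): grip point on the bolt's upright red tab (12 mm thick along the stall's x, 20 mm along its y, 46 mm high): at its middle across, 14 mm below its top; starts about 152 mm above the table, 25 mm in front of the gate. Axes turn with bolt and gate: x across the thickness, y along the bolt towards the hinge, z up the tab
- gate_hinge (a point): point on the gate's upright hinge axis, at the height of 118 mm, at the stall's +y front post
- gate_edge (a point): point on the gate's free edge, 228 mm from the hinge axis, height 118 mm
- gate (a joint): turn of the 118 mm high gate about its upright hinge axis, rad: 0 shut, growing as the free edge comes forward (stall -x), up to 1.2; 0.22 is 5 cm at the free edge. A spring shuts it with 0.4 to 0.55 N m. Until the bolt is out of the keeper the gate gives only 0.02 rad
- slide (a joint): draw of the bolt along the gate, m: 0 shot, grows as the bolt moves towards the hinge (stall +y while the gate is shut), up to 0.045; friction 1.5 N. The bolt's nose stands behind the keeper's lip until it is lifted; it is past the keeper at 0.025
- lift (a joint): tilt of the bolt about its rear end in the barrel, rad: 0 sagging, grows as the nose end rises, up to 0.30. The tab stands 78 mm from that pivot, so lifting the tab by 12 mm gives 0.15. The nose clears the lip above about 0.10 and drops back under its own weight
- mixing_cup: loose clear plastic cup, 63 mm wide, 72 mm high, a bystander; origin under its centre
- ink_pot: loose squat glass pot with a yellow lid, 52 mm wide, 40 mm high, a bystander; origin under its centre
- small_jar_1: loose small glass jar with a yellow lid, 36 mm wide, 48 mm high, a bystander; origin under its centre
- tab: the red tab itself; origin on the bolt's axis, 40 mm below tab_grip; axes as those of tab_grip
- keeper_lip (a point): middle of the top edge of the brass keeper's bent-up lip, 103 mm above the table, on the stall's -y front post, 48 mm to the -y side of the tab. The keeper's front cheek, 11 mm nearer the robot, reaches 140 mm high; gate, posts and barrel all end below 130 mm

How it is judged (in metres and radians):
On the way, in this order (a step that is already met when the one before it is completed fails the run):
1. the gripped bolt is lifted off its seat while still in the keeper and the gate is shut (value of joint lift above 0.08 rad and value of joint slide below 0.016 m and value of joint gate below 0.06 rad and contact force between the fingers and tab above 0.5 N), for 0.05 s.
2. the bolt is drawn back out of the keeper, the gate still shut (value of joint slide above 0.017 m and value of joint gate below 0.12 rad), for 0.05 s.
At the end, for the whole second after the job is handed in: the gate stands still, 0.14 to 0.32 rad open (about 32 to 72 mm at its free edge), the bolt is still drawn (slide over 0.015 m), and the fingers still hold the red tab (contact force over 1 N) (value of joint gate between 0.14 and 0.32 rad and velocity of joint gate between -0.05 and 0.05 rad/s and value of joint slide above 0.015 m and contact force between the fingers and tab above 1 N); the arm keeps its last pose, push and grip.
It fails at once if the gate is swung more than 0.5 rad (11 cm) open (value of joint gate above 0.5 rad).
It fails at once if the loose cup, pot or jar is pushed by more than 3 cm (distance of any of mixing_cup, ink_pot, small_jar_1 from where it was at the start of the episode above 0.03 m).
It also fails if it takes over 32 s, if anything falls off the work surface, if the arm or the gripper's body presses on something with over 40 N, if the wrist force passes 120 N, or if a joint passes its speed limit or range.

### The arm

A 6-joint arm with a two-finger parallel gripper is mounted at the origin on the work surface; the furniture and walls round the work are solid. World frame = base frame: x ahead of the robot, y to its left, z up, the work surface at z = 0. Lengths are in mm, angles in degrees, forces in N, time in s.
With the tool pointing down it reaches from about 350 to 1000 mm from the base axis. Payload 7.1 kg.
Tool frame: the origin (TCP) lies midway between the tips of the shut fingers; the grasp point (between the pads) lies 19 mm behind it; z points along the fingers, y is the direction in which the jaws open and shut (so a half turn about z gives the same grasp; the last joint's range is limited). The gripper opens to 85 mm and grips with 20 to 120 N. Pads are 22 mm wide; open, the fingers measure 114 mm over their backs; the gripper's body (76 mm by 85 mm) begins 54 mm behind the grasp point. The pads swing forward as they close: fully open they stand 13 mm farther back than shut.
Start: joints at [70.818, 24.242, 93.386, -0, 62.372, -1.089], TCP at [194.079, 594.086, 231.319] pointing down, gripper open.
Joint ranges: [-172.04, 172.04], [-51.8, 120.97], [4.93, 147.93], [-75.15, 255.16], [6.16, 154.13], [-145.62, 145.62]. Speed limits (degrees/s): [136.94, 136.94, 172.46, 180, 180, 180].

### API

Orientations are given as a 3x3 rotation matrix whose columns are the frame's x, y, z axes.
In Python, from cell import env gives the robot as it stands.
- The arm moves only by the tool servo_tool, never from a script. Its argument "rows" is a list that holds one entry, the list of rows, each a list of 5 numbers: the finger opening in cm, from 0 to 8.54, then the shift along the tool's x, y, z in cm, then the turn about the tool's z in units of 6 degrees (1.0 is 6 degrees). In form: [[[grip, dx, dy, dz, roll], ...]]. A call has 1 to 12 rows; each row is the pose to reach, as a shift and turn from the pose measured when the call began, along the tool's axes at that moment; what a row does not reach only later rows make up. A row lasts 1/8 s, in which the tool goes at most 62.5 mm and 10.7 degrees, less where a joint would pass 70% of its speed; a pose out of reach is approached as far as the arm can. A call with a gripper value outside its range is refused whole. The fingers move at their own pace and stop on an object; "newtons" is the grip in N (left out, the last holds). Time passes only in rows, so rows that repeat a pose let the fingers close. It gives the time, the measured TCP pose, the force and the opening at its end, in the units of the state.
- env.state(): the state, without advancing time (a new reading comes with each control period).
- env.read_camera(name): name is "scene" or "top" or "wrist"; returns a dict with "frame" (384x512x3 uint8, red, green, blue), "fx", "fy", "cx", "cy" (pixels), "extrinsics" (4x4, takes a point from camera to world coordinates). Camera axes: x right, y down, z forward; pixel columns grow to the right and rows downward; lengths in mm; the calibration is good to about 2 mm. A picture is of the moment at which its call begins. There is no depth.
- env.sign_off(): hands the job in, once; it reports no verdict.
The state is a dict: "clock": time; "q": joint angles; "dq": joint speeds; "effort": joint torques, N m; "position": TCP position; "eef_rot": TCP orientation; "force": force on the tool from outside, world axes, zero at the start; "ft_torque": the same for the moment, N m; "width": finger opening in mm.
Only numpy, scipy, OpenCV 4.12 (cv2) and the standard library are available. Lean on these libraries where they do the work, as an engineer would, in place of code of your own. Each camera call takes 0.05 s, during which the arm holds its last target. There are 200 camera calls.

## Working session

There is one attempt and no reset: what is moved stays moved. The work goes in short steps, Python scripts to look and compute and a tool call to move; the robot and the scene stay as the last step left them, time stands still between calls to the robot, and variables do not carry over. Pictures are saved under pics/ and viewed, about 8 in all and at most 12, crops included, and the job is handed in when it is done.

Besides the shell and the picture viewer there is one more tool, called after "Request:" as name([rows], argument=value, ...), one row to a line, values as JSON. servo_tool: Moves the arm, as the interface text tells. Its arguments: {"type":"object","properties":{"rows":{"type":"array","items":{"type":"array","items":{"type":"array","items":{"type":"number"}}}},"newtons":{"type":"number"}},"required":["rows"]}

```bash
mkdir -p pics
cat > h.py <<'E'
from cell import env
import numpy as np, cv2
def cam(n,save=None):
    c=env.read_camera(n)
    if save: cv2.imwrite(f'pics/{save}.png',c['frame'][:,:,::-1])
    return c
def ray(c,u,v):
    E=np.array(c['extrinsics']);d=E[:3,:3]@np.array([(u-c['cx'])/c['fx'],(v-c['cy'])/c['fy'],1]);return E[:3,3],d/np.linalg.norm(d)
def onz(c,u,v,z):
    o,d=ray(c,u,v);return o+d*(z-o[2])/d[2]
def tri(rs):
    A=0;b=0
    for o,d in rs:
        P=np.eye(3)-np.outer(d,d);A=A+P;b=b+P@o
    return np.linalg.solve(A,b)
E
python3 - <<'E'
from h import *
a=cam('scene')['frame'];b=cam('top')['frame']
cv2.imwrite('pics/scene.png',a[:,:,::-1]);cv2.imwrite('pics/top.png',b[:,:,::-1])
for n in('scene','top','wrist'):
    c=cam(n,'w' if n=='wrist' else None);h=cv2.cvtColor(c['frame'],cv2.COLOR_RGB2HSV)
    m=(((h[...,0]<8)|(h[...,0]>172))&(h[...,1]>150)&(h[...,2]>80)).astype(np.uint8)
    k,_,s,ce=cv2.connectedComponentsWithStats(m)
    print(n,[(s[i].tolist(),ce[i].round(1).tolist()) for i in range(1,k) if s[i,4]>15], np.array(c['extrinsics']).round(2).tolist())
print({k:v for k,v in env.state().items()})
E
```

```text
scene [([273, 198, 8, 19, 114], [276.5, 206.7])] [[0.91, -0.29, 0.31, 132.86], [-0.42, -0.61, 0.67, -771.0], [-0.0, -0.74, -0.68, 859.0], [0.0, 0.0, 0.0, 1.0]]
top [([279, 191, 10, 8, 64], [283.1, 194.3]), ([214, 286, 8, 6, 27], [217.6, 288.4]), ([75, 372, 4, 12, 23], [76.1, 379.3])] [[0.02, -0.99, 0.17, 322.91], [-1.0, -0.02, -0.0, -45.83], [0.0, -0.17, -0.99, 1151.53], [0.0, 0.0, 0.0, 1.0]]
wrist [] [[0.31, 0.92, 0.25, 132.95], [0.95, -0.3, -0.08, 614.34], [-0.0, 0.26, -0.97, 371.94], [0.0, 0.0, 0.0, 1.0]]
{'clock': 0.25, 'q': array([ 7.08200580e+01,  2.42622737e+01,  9.34069702e+01,  3.34375493e-04,
        6.23709835e+01, -1.08885547e+00]), 'dq': array([ 0.05714815, -0.1175228 , -0.1795503 ,  0.0886796 ,  0.10244136,
        0.11796354]), 'effort': array([-9.40255336e-05, -5.56963456e+01, -2.81623524e+01, -4.19136256e-05,
        5.46278097e-03, -2.86311808e-05]), 'position': array([193.97395377, 593.87185216, 230.95497696]), 'eef_rot': array([[-9.50563209e-01,  3.10531047e-01, -2.35548661e-04],
       [ 3.10531135e-01,  9.50562979e-01, -6.61428909e-04],
       [ 1.85096260e-05, -7.01875179e-04, -9.99999754e-01]]), 'force': array([ 0.12914636,  0.59581656, -0.21839993]), 'ft_torque': array([-0.0173271 , -0.01555002,  0.01227804]), 'width': 85.27049279791848}
```

View pics/scene.png

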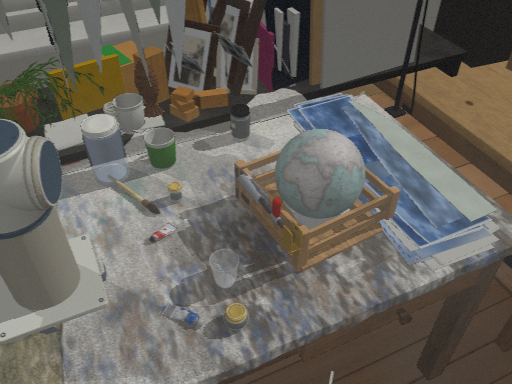

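View pics/top.png

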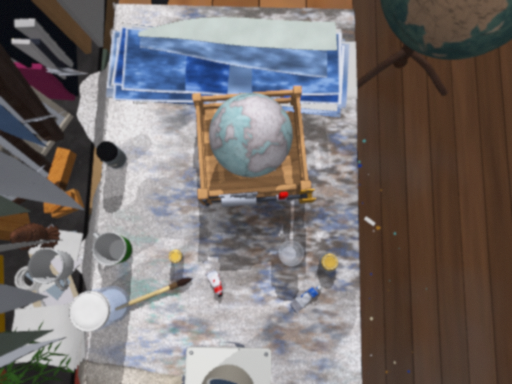

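The scene view shows the red tab at (276,206), the brass keeper at (290,238), the cup at (224,267) and yellow lids at (236,314) and (175,189). In the top view the tab is at (283,194), the stall's front posts at about (203,198) and (306,190), and the globe at (251,135).

Run:
```python
from h import *
s=cam('scene');t=cam('top')
print('tab tri',tri([ray(s,276.5,206.7),ray(t,283.1,194.3)]).round(1), 'top-on z166',onz(t,283.1,194.3,163).round(1))
for n,p,z in [('cup',(290,253),72),('pot',(329,261),40),('jar',(175,256),48)]: print(n,onz(t,*p,z).round(1))
a=cv2.resize(t['frame'][80:215,180:325],None,fx=5,fy=4.4,interpolation=cv2.INTER_CUBIC)
cv2.imwrite('pics/topc.png',cv2.resize(t['frame'][80:215,180:325],None,fx=4,fy=4,interpolation=cv2.INTER_CUBIC)[:,:,::-1])
h=cv2.cvtColor(t['frame'],cv2.COLOR_RGB2HSV)
```

```text
tab tri [ 488.2 -124.3  142.9] top-on z166 [ 485.9 -123.1  163. ]
cup [ 351.7 -149.1   72. ]
pot [ 334.4 -253.    40. ]
jar [338.  143.6  48. ]
```

View pics/topc.png

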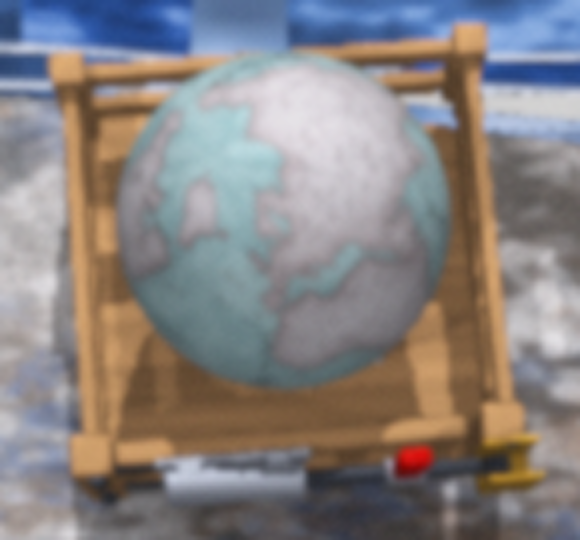

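The crop shows post tops at (68,68), (470,40), (91,450) and (502,417), the tab at (413,461) and the keeper at (515,460), all in 4x crop pixels.

Run:
```python
from h import *
t=cam('top')
P=[onz(t,180+u/4,80+v/4,118) for u,v in [(68,68),(470,40),(91,450),(502,417)]]
bl,br,fl,fr=P
for p in P: print(p.round(1))
yw=lambda a,b:np.degrees(np.arctan2(*(b-a)[[1,0]]))
print('x axis yaw',yw(fl,bl),yw(fr,br),'y axis-90',yw(fr,fl)-90,yw(br,bl)-90)
a=np.radians(np.mean([yw(fl,bl),yw(fr,br),yw(fr,fl)-90,yw(br,bl)-90]))
c=np.mean(P,0);X=np.array([np.cos(a),np.sin(a)]);Y=np.array([-X[1],X[0]])
tab=np.array([487,-124])
print(np.degrees(a),c,'tab in stall',(tab-c[:2])@X,(tab-c[:2])@Y)
for p in P: print((p-c)[:2]@X,(p-c)[:2]@Y)
s=env.state();R=s['eef_rot'];print('q6',s['q'][5],'tool y yaw',np.degrees(np.arctan2(R[1,1],R[0,1])))
tgt=np.array([*(tab-0*X),290.]);print('shift tool cm',R.T@(tgt-s['position'])/10)
```

```text
[740.4  96.3 118. ]
[ 765.7 -160.9  118. ]
[493.2  71.4 118. ]
[ 519.8 -181.8  118. ]
x axis yaw 5.753917554359419 4.853669374942079 y axis-90 6.002398334802422 5.60055848113079
5.552635936308677 [629.75194957 -43.76121894 118.        ] tab in stall -149.8460352835731 -66.04957837758981
123.71431834096693 128.66387134236155
123.93044271344439 -129.73249619658844
-124.82134308747473 127.79075527174263
-122.8234179669369 -126.72213041751566
q6 -1.0884828177829524 tool y yaw 71.90594844402267
shift tool cm [-50.14537707 -59.15393637  -5.86745222]
```

Request:
servo_tool([
  [[4.4, -4.2, -4.9, -1, 1.0], [4.4, -8.4, -9.9, -3, 2.5], [4.4, -12.5, -14.8, -5.5, 4], [4.4, -16.7, -19.7, -5.9, 5.5], [4.4, -20.9, -24.6, -5.9, 7], [4.4, -25.1, -29.6, -5.9, 8.5], [4.4, -29.3, -34.5, -5.9, 10], [4.4, -33.4, -39.4, -5.9, 11], [4.4, -37.6, -44.4, -5.9, 11.05], [4.4, -41.8, -49.3, -5.9, 11.05], [4.4, -46, -54.2, -5.9, 11.05], [4.4, -50.1, -59.2, -5.9, 11.05]],
])

```text
clock: 1.9
position: [474.7, -95.3, 290.7]
eef_rot: [[-0.097, 0.995, 0.001], [0.995, 0.097, -0.0], [-0.0, 0.001, -1.0]]
force: [0.7, 1.2, -0.5]
width: 44.0
```

Run:
```python
from h import *
s=env.state();R=s['eef_rot'];print(s['clock'],s['position'],s['q'],R.round(3).tolist(),s['width'])
rs=[]
for n in('scene','top','wrist'):
    c=cam(n,n+'2');h=cv2.cvtColor(c['frame'],cv2.COLOR_RGB2HSV)
    m=(((h[...,0]<8)|(h[...,0]>172))&(h[...,1]>150)&(h[...,2]>80)).astype(np.uint8)
    k,_,st,ce=cv2.connectedComponentsWithStats(m)
    print(n,[(st[i].tolist(),ce[i].round(1).tolist()) for i in range(1,k) if st[i,4]>15])
```

```text
1.9 [474.65060941 -95.33076746 290.6881632 ] [-1.27637728e+01  8.07136334e+00  1.07361873e+02 -2.02851518e-03
  6.45102460e+01 -1.83449882e+01] [[-0.097, 0.995, 0.001], [0.995, 0.097, -0.0], [-0.0, 0.001, -1.0]] 44.00683659915072
scene [([273, 198, 8, 19, 113], [276.4, 206.7])]
top [([76, 374, 3, 10, 16], [76.4, 379.6])]
wrist [([91, 39, 8, 5, 27], [94.4, 41.2]), ([97, 49, 7, 4, 18], [100.0, 50.7]), ([255, 188, 10, 28, 249], [259.2, 202.5])]
```

View pics/wrist2.png

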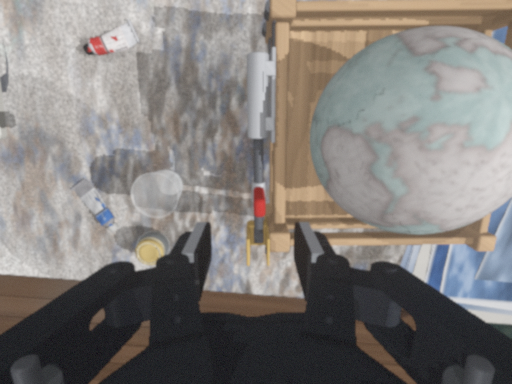

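The wrist view shows the tab at (259,202), between the finger planes, with the keeper below it at (258,240) and the gate's slat at about column 278.

Run:
```python
from h import *
s=env.state();R=s['eef_rot'];w=cam('wrist');sc=cam('scene')
a=np.radians(5.6);X=np.array([np.cos(a),np.sin(a),0]);Y=np.array([-X[1],X[0],0])
far=onz(w,259.5,216,166);print('far top edge',far,'centre',far+10*Y)
g=tri([ray(w,259.2,202.5),ray(sc,276.4,206.7)]);print('tri',g)
o,d=ray(sc,276.5,198.3);print('scene top',onz(sc,276.5,198.3,166))
# gate line / bolt columns
for v in (100,140,180,230): print(v,onz(w,258,v,112).round(1),onz(w,279,v,118).round(1))
p=far+10*Y;print('shift to above, cm',R.T@(np.array([p[0],p[1],133])-s['position'])/10)
```

```text
far top edge [ 486.26052439 -129.60201863  166.        ] centre [ 485.28469539 -119.64974463  166.        ]
tri [ 486.5390875  -123.54017331  142.4145447 ]
scene top [ 487.16340143 -122.77669053  166.        ]
100 [474.9 -18.6 112. ] [496.7 -16.8 118. ]
140 [479.  -60.8 112. ] [501.6 -58.1 118. ]
180 [ 483.5 -106.1  112. ] [ 506.8 -102.5  118. ]
230 [ 489.6 -167.9  112. ] [ 514. -163.  118.]
shift to above, cm [-2.4763842   0.82896275 15.72580582]
```

Request:
servo_tool([
  [[4.4, -2.7, 0.85, 3, 0], [4.4, -2.7, 0.85, 7, 0], [4.4, -2.7, 0.85, 7, 0], [4.4, -2.7, 0.85, 7, 0]],
])

```text
clock: 2.65
position: [485.0, -118.1, 221.2]
eef_rot: [[-0.098, 0.995, -0.0], [0.995, 0.098, 0.0], [0.0, 0.0, -1.0]]
force: [0.2, -0.3, 0.9]
width: 43.7
```

Run:
```python
from h import *
s=env.state();print(s['clock'],s['position'])
w=cam('wrist');cv2.imwrite('pics/w3.png',w['frame'][:,:,::-1])
```

```text
2.65 [ 485.00279794 -118.12949135  221.21110804]
```

View pics/w3.png

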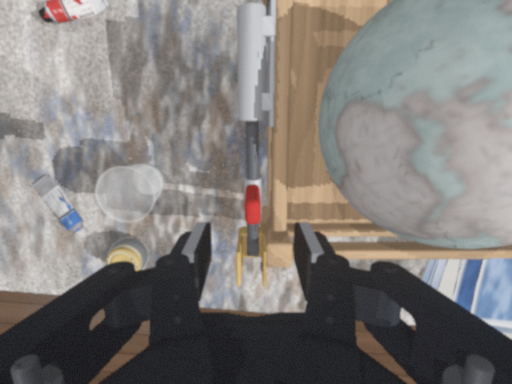

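The tab is at (253,204), centred between the fingers, whose mid column is about 252. Going down and gripping lightly.

Request:
servo_tool([
  [[4.4, -0.3, 0.1, 3, 0], [4.4, -0.3, 0.1, 6, 0], [4.4, -0.3, 0.1, 8.0, 0], [4.4, -0.3, 0.1, 8.7, 0], [4.4, -0.3, 0.1, 8.7, 0], [4.4, -0.3, 0.1, 8.7, 0], [4.4, -0.3, 0.1, 8.7, 0]],
])

```text
clock: 3.58
position: [487.4, -121.4, 135.5]
eef_rot: [[-0.098, 0.995, 0.003], [0.995, 0.098, -0.001], [-0.001, 0.003, -1.0]]
force: [0.5, -0.4, -0.3]
width: 44.3
```

Run:
```python
from h import *
s=env.state();print(s['clock'],s['position'],s['force'],s['q'])
w=cam('wrist','w4');c=cam('scene')
f=c['frame'][150:270,220:340]
cv2.imwrite('pics/4.png',np.hstack([w['frame'][100:300,150:350],cv2.resize(f,(200,200),interpolation=cv2.INTER_CUBIC)])[:,:,::-1].repeat(2,0).repeat(2,1))
```

```text
3.575 [ 487.36406709 -121.44207591  135.53445829] [ 0.49427435 -0.35162687 -0.31789362] [-1.53549977e+01  2.21866354e+01  1.12733337e+02  1.25027613e-02
  4.49175306e+01 -2.09918705e+01]
```

View pics/4.png

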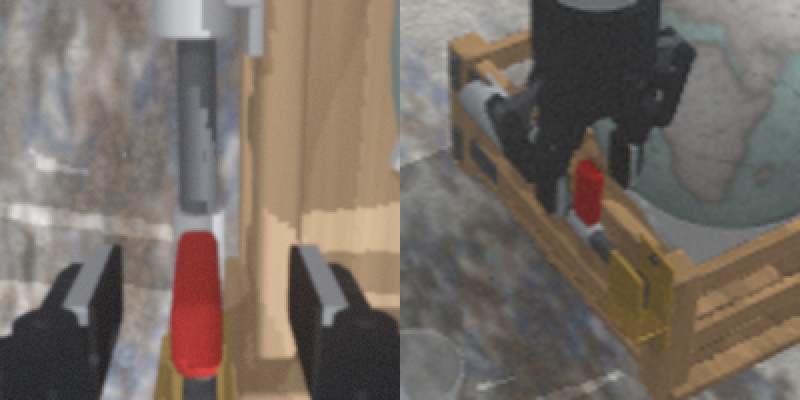

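The tab sits between the pads, about 2 mm towards the robot of their middle (crop column 196 against 206). I'll shift and close.

Request:
servo_tool([
  [[4.4, 0, -0.2, 0.1, 0], [1.0, 0, -0.2, 0.1, 0], [1.0, 0, -0.2, 0.1, 0], [1.0, 0, -0.2, 0.1, 0], [1.0, 0, -0.2, 0.1, 0], [1.0, 0, -0.2, 0.1, 0], [1.0, 0, -0.2, 0.1, 0]],
], newtons=50)

```text
clock: 4.55
position: [485.1, -121.6, 134.2]
eef_rot: [[-0.098, 0.995, 0.002], [0.995, 0.098, -0.001], [-0.001, 0.002, -1.0]]
force: [-0.4, -0.5, 1.0]
width: 10.9
```

Request:
servo_tool([
  [[0.2, 0, 0, 0, 0], [0.2, 0, 0, 0, 0], [0.2, 0.1, 0, -0.3, 0], [0.2, 0.3, 0, -0.7, 0], [0.2, 0.5, 0, -1.1, 0], [0.2, 0.65, 0, -1.3, 0], [0.2, 0.65, 0, -1.3, 0], [0.2, 0.65, 0, -1.3, 0], [0.2, 0.65, 0, -1.3, 0]],
])

```text
clock: 5.68
position: [484.2, -114.9, 147.1]
eef_rot: [[-0.098, 0.995, 0.002], [0.995, 0.098, 0.0], [-0.0, 0.002, -1.0]]
force: [0.1, 4.3, -9.2]
width: 10.8
```

Run:
```python
from h import *
s=env.state();print(s['clock'],s['position'],s['force'],s['width'])
w=cam('wrist','w5');c=cam('scene')
f=c['frame'][150:270,220:340]
cv2.imwrite('pics/5.png',np.hstack([w['frame'][100:300,150:350],cv2.resize(f,(200,200),interpolation=cv2.INTER_CUBIC)])[:,:,::-1].repeat(2,0).repeat(2,1))
```

```text
5.675 [ 484.20961517 -114.88275775  147.07117635] [ 0.13851633  4.31136258 -9.2077556 ] 10.825245787307347
```

View pics/5.png

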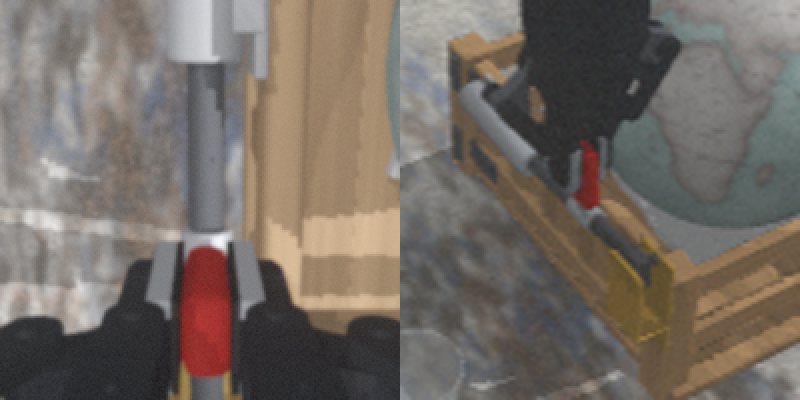

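The bolt is visibly tilted up and its nose stands above the keeper's lip. Next I draw it back.

Request:
servo_tool([
  [[0.2, 0.4, 0, -0.1, 0], [0.2, 0.9, 0, -0.1, 0], [0.2, 1.4, 0, -0.1, 0], [0.2, 1.9, 0, -0.1, 0], [0.2, 2.4, 0, -0.1, 0], [0.2, 2.9, 0, -0.1, 0], [0.2, 3.1, 0, -0.1, 0], [0.2, 3.1, 0, -0.1, 0], [0.2, 3.1, 0, -0.1, 0]],
])

```text
clock: 6.9
position: [481.1, -83.8, 148.0]
eef_rot: [[-0.098, 0.995, 0.001], [0.995, 0.098, 0.001], [0.0, 0.001, -1.0]]
force: [1.1, 1.1, -7.8]
width: 11.2
```

Run:
```python
from h import *
s=env.state();print(s['clock'],s['position'],s['force'],s['width'])
w=cam('wrist','w6');c=cam('scene')
f=c['frame'][150:270,220:340]
cv2.imwrite('pics/6.png',np.hstack([w['frame'][100:300,150:350],cv2.resize(f,(200,200),interpolation=cv2.INTER_CUBIC)])[:,:,::-1].repeat(2,0).repeat(2,1))
p=s['position'];a=np.radians(5.6);X=np.array([np.cos(a),np.sin(a)]);Y=np.array([-X[1],X[0]])
c0=np.array([629.75,-43.76]);print('tcp in stall',(p[:2]-c0)@X,(p[:2]-c0)@Y)
```

```text
6.9 [481.11594313 -83.76141923 147.97025292] [ 1.05991765  1.12293526 -7.84928926] 11.223855392123063
tcp in stall -151.82814044629222 -25.306366187840027
```

View pics/6.png

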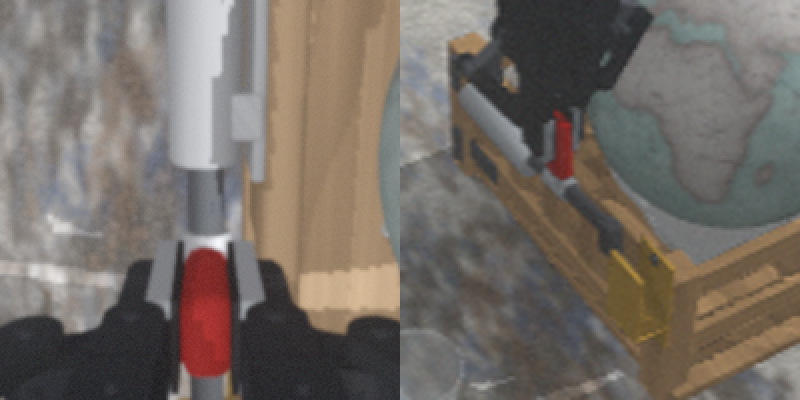

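The bolt's nose is clear of the keeper and the tab is still gripped. Now the gate, along an arc about the hinge.

Request:
servo_tool([
  [[0.2, 0.05, -0.35, 0, 0.24], [0.2, 0.14, -0.7, 0, 0.48], [0.2, 0.23, -1.05, 0, 0.7], [0.2, 0.32, -1.4, 0, 0.95], [0.2, 0.42, -1.7, 0, 1.2], [0.2, 0.53, -2.06, 0, 1.43], [0.2, 0.65, -2.4, 0, 1.67], [0.2, 0.78, -2.73, 0, 1.91], [0.2, 0.94, -3.1, 0, 2.2], [0.2, 0.94, -3.1, 0, 2.2], [0.2, 0.94, -3.1, 0, 2.2], [0.2, 0.94, -3.1, 0, 2.2]],
])

```text
clock: 8.5
position: [449.3, -77.6, 147.9]
eef_rot: [[0.132, 0.991, 0.001], [0.991, -0.132, 0.0], [0.001, 0.001, -1.0]]
force: [0.6, -1.8, -5.4]
width: 11.3
```

Run:
```python
from h import *
s=env.state();print(s['clock'],s['position'],s['force'],s['width'],np.abs(s['dq']).max())
w=cam('wrist','w7');c=cam('scene')
f=c['frame'][150:270,220:340]
cv2.imwrite('pics/7.png',np.hstack([w['frame'][0:384,100:484],cv2.resize(f,(384,384),interpolation=cv2.INTER_CUBIC)])[:,:,::-1])
```

```text
8.5 [449.33828717 -77.57377851 147.9226042 ] [ 0.5841757  -1.76590133 -5.37348944] 11.276138909991932 0.12409723486343335
```

View pics/7.png

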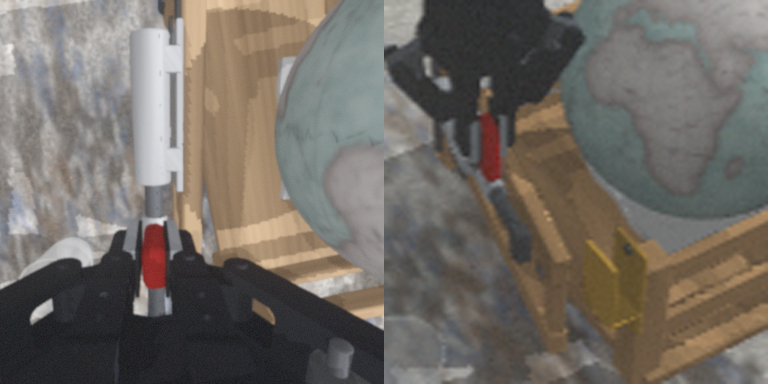

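The gate stands ajar, with the bolt drawn and parallel to the turned tool. Tool turn is 13.2°, so the gate is about 0.23 rad open. The tab is in the grip and nothing is moving.

```bash
python3 -c "
from cell import env
print(env.sign_off()); s=env.state(); print(s['clock'],s['position'],s['width'])"
```

```text
the job is handed in; nothing more can be done
None
the job is handed in; nothing more can be done
```

I gripped the red tab across its thickness at 50 N and lifted the bolt about 13 mm, roughly 0.16 rad. I then drew it about 31 mm towards the hinge and swung the gate open on an arc about the hinge. The job was handed in at 8.5 s, still gripping the tab.

- **Gate:** it stands about 0.23 rad open, roughly 5 cm at the free edge. I inferred this from the tool's 13° turn and the bolt lying parallel to the tool; there is no direct joint reading.
- **Bolt:** in the last pictures the nose is clear of the keeper and the gate is visibly ajar.
- **Grip and stillness:** the fingers hold the tab with 11.3 mm opening, and joint speeds were close to zero (0.12°/s at most).
- **Bystanders:** the tool stayed above the cup, pot and jar, and no contact showed. I did not re-measure their positions at the end.
- **Disagreement:** the wrist force in x read only about 0.6 N, where I expected about 3.6 N from the gate spring. The pictures still show the gate open, and I left the difference unexplained.

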